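Stack a two-colour column sample on the post jig

ROBOT

A 6-joint arm with a two-finger parallel gripper is mounted at the origin on the work surface. World frame = base frame: x ahead of the robot, y to its left, z up, the work surface at z = 0. Lengths are in m, angles in degrees, forces in N, time in s.
With the tool pointing down it reaches from about 0.375 to 0.9 m from the base axis. Payload 3.1 kg.
Tool frame: the origin (TCP) lies at the very end of the fingers, on their centre line; the grasp point (between the pads) lies 19 mm behind it (bot.tcp_to_grasp is the distance from the TCP to the grasp point, in m); z points along the fingers, y is the direction in which the jaws open and shut (so a half turn about z gives the same grasp; the last joint's range is limited). The gripper opens to 87 mm and grips with 3 to 60 N. Pads are 19 mm wide; open, the fingers measure 117 mm over their backs; the gripper's body (75 mm by 190 mm) begins 51 mm behind the grasp point.
Start: joints at [63.455, 30.224, 82.088, -0, 67.689, -10.227], TCP at [0.176, 0.6, 0.223] pointing down, gripper open.
Joint ranges: [-176.69, 176.69], [-43.24, 126.21], [12.49, 139.97], [-82, 262], [0, 151.66], [-163.58, 163.58]. Speed limits (degrees/s): [159.86, 159.86, 180, 180, 180, 180].

INTERFACE

Orientations are given as a 3x3 rotation matrix whose columns are the frame's x, y, z axes.
In Python, from rig import telemetry, eyes, order, bot gives the robot as it stands. The module is installed in compiled form; this text tells all that it offers.
- The arm moves only by the tool servo_tool, never from a script. Its argument "targets" is a list of rows, each a list of 2 entries, a list of its own where there are three numbers: the shift along the tool's x, y, z in m, then the turn, a rotation vector about the tool's x, y, z in rad. In form: [[[tx, ty, tz], [wx, wy, wz]], ...]. A call has 1 to 12 rows; each row is the pose to reach, as a shift and turn from the pose commanded when the call began, along the tool's axes at that moment; what a row does not reach only later rows make up. A row lasts 1/8 s, in which the tool goes at most 62.5 mm and 10.7 degrees, less where a joint would pass 70% of its speed; a pose out of reach is approached as far as the arm can. A call with a gripper value outside its range is refused whole. "gripper" is the finger opening in m, from 0 to 0.087, set as the call begins (left out, the last holds). The fingers move at their own pace and stop on an object; the grip force is fixed at half the most. Time passes only in rows, so rows that repeat a pose let the fingers close. It gives the time, the measured TCP pose, the force and the opening at its end, in the units of the state.
- telemetry.read_state(): the state, without advancing time (a new reading comes with each control period).
- eyes.capture(name): name is "scene" or "top" or "wrist"; returns a dict with "pixels" (384x512x3 uint8, blue, green, red), "intrinsics" (3x3 intrinsics, pixels), "extrinsics" (4x4, takes a point from camera to world coordinates); the wrist camera has in their place "T_tool_cam" (4x4, takes a point from camera to tool coordinates, whose origin is the TCP and whose axes are the flange's). Camera axes: x right, y down, z forward; pixel columns grow to the right and rows downward; lengths in m; the calibration is good to about 2 mm. A picture is of the moment at which its call begins: read the wrist's pose just before it. There is no depth.
- order.hand_in(): hands the job in, once; it reports no verdict.
The state is a dict: "time_s": time; "joint_positions": joint angles; "qvel": joint speeds; "tau": joint torques, N m; "position": TCP position; "tcp_rot": TCP orientation; "force": force on the tool from outside, world axes, zero at the start; "moment": the same for the moment, N m; "opening": opening from 0.0 (shut) to 1.0 (fully open).
Only numpy, scipy, OpenCV 4.12 (cv2) and the standard library are available. Lean on these libraries where they do the work, as an engineer would, in place of code of your own. Each camera call takes 0.05 s, during which the arm holds its last target. There are 200 camera calls.

TASK

Make up the two-colour column sample on the steel post jig: thread the rust-red cast ring down the post first until it lies flat on the base plate, then thread the grey ring down on top of it until it lies flat on the red one. The rings chip, so lower them into place rather than dropping them, and leave the buff ring, the filled moulds and the brush where they are.

Things in the scene. Friction and masses are not known exactly. Their poses are not given: they have to be found in the camera images.
- red_ring_center (a point): The rust-red ring (goes on first). This point is its centre, half-way up (15 mm above its underside); z is the ring's axis, up. Plain cast ring, 64 mm outside diameter, 30 mm high, straight 38 mm through hole, about 0.15 kg, loose, lying flat on the board. All three rings are of one size; only the colour differs.
- grey_ring_center (a point): The grey concrete ring (goes on second). This point is its centre, half-way up (15 mm above its underside); z is the ring's axis, up. Plain cast ring, 64 mm outside diameter, 30 mm high, straight 38 mm through hole, about 0.15 kg, loose, lying flat on the board. All three rings are of one size; only the colour differs.
- post_foot (a point): Fixed jig: dark round base plate, 110 mm diameter, 10 mm thick, with a bright upright post, 18 mm diameter, at its centre. This point: centre of the plate's upper face, on the post's axis, 10 mm above the board; z up. The post rises 62 mm above it, the last 10 mm tapered to 6 mm diameter. Ring to post: 10 mm clearance all round. Home, the red ring's centre is 15 mm above this point, the grey one's 45 mm.
- buff_ring_center (a point): The buff (pale sand-coloured) ring, not wanted: leave it. This point is its centre, half-way up (15 mm above its underside); z is the ring's axis, up. Plain cast ring, 64 mm outside diameter, 30 mm high, straight 38 mm through hole, about 0.15 kg, loose, lying flat on the board. All three rings are of one size; only the colour differs.
- flower_mould: Bystander: a black mould shaped like a six-lobed flower, about 162 mm across and 48 mm high, filled with red concrete, 1.6 kg, loose. Origin at the centre of its underside.
- hex_mould: Bystander: a black hexagonal mould, 150 mm across the flats (173 mm over the corners), 48 mm high, filled with grey concrete, 1.8 kg, loose. Origin at the centre of its underside.
- brush: Bystander: a hand brush lying on the board on the robot's left, along its own x axis. Origin on its underside.
Mind the look-alikes: they are no part of the job. Leave any yellow look-alike of the part that bears grey_ring_center alone.

How it is judged:
By the outcome, as a careful person would: the job done as asked, in the order asked, and still so for the second after the job is handed in, with the robot touching nothing.
It also fails if it takes over 54 s, if anything falls off the work surface, if the arm or the gripper's body presses on something with over 40 N, if the wrist force passes 120 N, or if a joint passes its speed limit or range.

## Working session

There is one attempt and no reset: what is moved stays moved. The work goes in short steps, Python scripts to look and compute and a tool call to move; the robot and the scene stay as the last step left them, time stands still between calls to the robot, and variables do not carry over. Pictures are saved under pics/ and viewed, about 8 in all and at most 12, crops included, and the job is handed in when it is done.

Besides the shell and the picture viewer there is one more tool, called after ">>>" as name(argument=value, ...) on one line, values as JSON. servo_tool: Moves the arm, as the interface text tells. Its arguments: {"type":"object","properties":{"targets":{"type":"array","items":{"type":"array"}},"gripper":{"type":"number"}},"required":["targets"]}

```bash
mkdir -p pics; python3 - <<'E'
from rig import telemetry, eyes, bot
import cv2,numpy as np
np.set_printoptions(precision=4,suppress=True)
s=telemetry.read_state(); print(s['time_s'],s['position'],s['tcp_rot'],s['opening'],bot.tcp_to_grasp)
for n in ['top','scene']:
    c=eyes.capture(n); cv2.imwrite(f'pics/{n}1.png',c['pixels']); print(n,c['intrinsics'],c['extrinsics'])
E
```

```text
0.0 [0.1752 0.5991 0.2216] [[-0.9597  0.2809 -0.001 ]
 [ 0.2809  0.9597 -0.002 ]
 [ 0.0004 -0.0022 -1.    ]] 1.0023529466171563 0.0187
top [[390.2144   0.     254.7072]
 [  0.     390.2144 193.2995]
 [  0.       0.       1.    ]] [[ 0.008  -0.9845  0.175   0.3956]
 [-0.9994 -0.0136 -0.0312  0.0842]
 [ 0.0331 -0.1746 -0.9841  1.0045]
 [ 0.      0.      0.      1.    ]]
scene [[416.0171   0.     254.3774]
 [  0.     416.0171 192.3377]
 [  0.       0.       1.    ]] [[ 0.2189  0.5996 -0.7697  1.5267]
 [ 0.9757 -0.1436  0.1656 -0.1177]
 [-0.0112 -0.7873 -0.6165  0.8199]
 [ 0.      0.      0.      1.    ]]
```

View pics/top1.png

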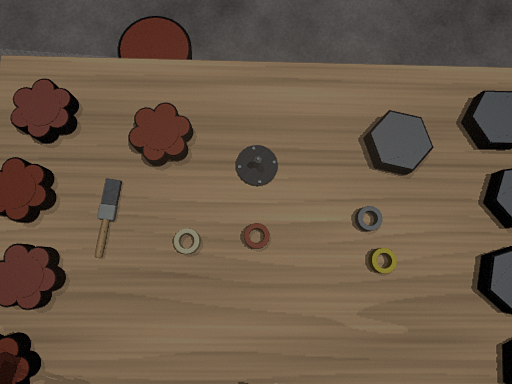

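View pics/scene1.png

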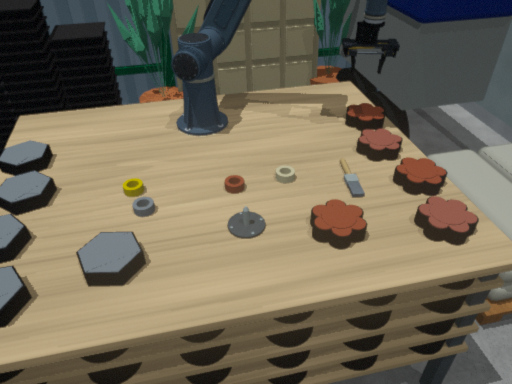

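```bash
cat > h.py <<'E'
import cv2,numpy as np
from scipy.optimize import least_squares
np.set_printoptions(precision=4,suppress=True)
def proj(c,P):
    E=np.linalg.inv(c['extrinsics']); q=(E[:3,:3]@P.T).T+E[:3,3]; p=(c['intrinsics']@q.T).T; return p[:,:2]/p[:,2:]
a=np.linspace(0,2*np.pi,60,endpoint=False)
def circ(x,y,z,r): return np.c_[x+r*np.cos(a),y+r*np.sin(a),0*a+z]
def cen(h):
    m=cv2.moments(h.astype(np.float32).reshape(-1,1,2)); return np.array([m['m10'],m['m01']])/m['m00']
def sil(c,x,y,z0,z1,r): return cv2.convexHull(proj(c,np.r_[circ(x,y,z0,r),circ(x,y,z1,r)]).astype(np.float32))
def solve(c,px,z0,z1,r):
    return least_squares(lambda v:cen(sil(c,*v,z0,z1,r))-px,[.5,0],diff_step=1e-3,x_scale=.1).x
def mask(c,uv,kind,R=20):
    u,v=uv; im=c['pixels'];hsv=cv2.cvtColor(im,cv2.COLOR_BGR2HSV).astype(int); H,S,V=[hsv[...,i] for i in range(3)]
    m={'red':((H<9)|(H>170))&(S>90),'grey':(S<60)&(V>50),'buff':(S<90)&(V>130),'plate':(S<70)}[kind]
    w=np.zeros(m.shape,bool); w[v-R:v+R,u-R:u+R]=1
    m=(m&w).astype(np.uint8); n,l,st,_=cv2.connectedComponentsWithStats(m); k=1+st[1:,4].argmax()
    pts=np.argwhere(l==k)[:,::-1]; return cv2.convexHull(pts.astype(np.float32)),st[k]
E
python3 - <<'E'
from h import *
from rig import eyes
T=eyes.capture('top');S=eyes.capture('scene')
out=[]
for n,c,its in [('top',T,dict(red=(256,236),grey=(369,218),plate=(257,165),buff=(187,241))),('scene',S,dict(red=(234,184),grey=(144,207),plate=(247,225),buff=(285,174)))]:
    im=cv2.resize(c['pixels'],None,fx=4,fy=4,interpolation=cv2.INTER_NEAREST)
    for k,uv in its.items():
        h,st=mask(c,uv,k,28 if k=='plate' else 18)
        z=(0,.03,.032) if k!='plate' else (0,.01,.055)
        x=solve(c,cen(h),*z); g=sil(c,*x,*z)
        print(n,k,x,'area',cv2.contourArea(h),'model',cv2.contourArea(g),st)
        cv2.polylines(im,[(g*4+2).astype(np.int32)],True,(0,255,0),1)
        u,v=uv; out.append(im[4*v-110:4*v+110,4*u-110:4*u+110].copy() if k!='plate' else im[4*v-110:4*v+110,4*u-110:4*u+110].copy())
cv2.imwrite('pics/fit.png',cv2.resize(np.vstack([np.hstack(out[:4]),np.hstack(out[4:])]),(800,400)))
E
```

```text
top red [0.4634 0.0483] area 460.5 model 529.1614036797546 [244 223  25  25 287]
top grey [ 0.5116 -0.2429] area 452.5 model 578.5185947839636 [358 206  24  25 302]
top plate [0.6497 0.0484] area 1282.5 model 1364.6356619885191 [ 236  145   42   41 1308]
top buff [0.4496 0.2234] area 459.5 model 563.762539073592 [174 228  25  25 264]
scene red [0.4498 0.0229] area 2.5 model 329.6718676077435 [225 182   4   2   5]
scene grey [ 0.5086 -0.2431] area 360.0 model 394.9251916608773 [132 196  23  21 379]
scene plate [0.6427 0.0461] area 863.0 model 853.3640110149281 [227 205  39  33 861]
scene buff [0.4455 0.2183] area 1225.0 model 310.60890941275284 [ 267  156   36   36 1146]
```

View pics/fit.png

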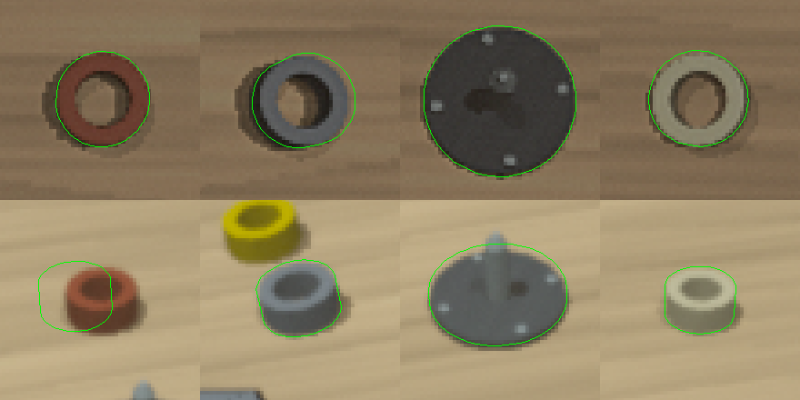

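```bash
cat >> h.py <<'E'
def shift(s,p,R=np.array([[-1,0,0],[0,1,0],[0,0,-1.]])):
    from scipy.spatial.transform import Rotation as Q
    M=np.array(s['tcp_rot']); return M.T@(np.array(p)-s['position']), Q.from_matrix(M.T@R).as_rotvec()
E
python3 - <<'E'
from h import *
from rig import eyes,telemetry
T=eyes.capture('top')
for k,uv in dict(red=(256,236),grey=(369,218),buff=(187,241)).items():
    print(k,solve(T,cen(mask(T,uv,k,18)[0]),.03,.03,.032))
x=solve(T,cen(mask(T,(256,236),'red',18)[0]),.03,.03,.032)
print(shift(telemetry.read_state(),[*x,.16]))
E
```

```text
red [0.463  0.0487]
grey [ 0.5101 -0.2389]
buff [0.4489 0.2219]
(array([-0.4308, -0.4478,  0.0624]), array([-0.001 , -0.0003, -0.2848]))
```

>>> servo_tool(targets=[[[-0.04,-0.042,0],[0,0,-0.07]],[[-0.08,-0.083,0],[0,0,-0.14]],[[-0.12,-0.125,0],[0,0,-0.21]],[[-0.16,-0.166,0.01],[0,0,-0.285]],[[-0.2,-0.208,0.02],[0,0,-0.285]],[[-0.24,-0.249,0.03],[0,0,-0.285]],[[-0.28,-0.291,0.04],[0,0,-0.285]],[[-0.32,-0.333,0.05],[0,0,-0.285]],[[-0.36,-0.374,0.06],[0,0,-0.285]],[[-0.4,-0.416,0.062],[0,0,-0.285]],[[-0.431,-0.448,0.062],[0,0,-0.285]],[[-0.431,-0.448,0.062],[0,0,-0.285]]], gripper=0.087)

```text
time_s: 1.75
position: [0.4659, 0.0459, 0.1607]
tcp_rot: [[-1.0, 0.005, 0.003], [0.005, 1.0, -0.001], [-0.003, -0.001, -1.0]]
force: [-0.4, -0.3, 0.5]
opening: 1.002
```

```bash
python3 - <<'E'
from h import *
from rig import eyes,telemetry
s=telemetry.read_state(); c=eyes.capture('wrist'); print(s['time_s'],s['position'],s['tcp_rot'],c['T_tool_cam'])
W=np.eye(4);W[:3,:3]=s['tcp_rot'];W[:3,3]=s['position'];c['extrinsics']=W@c['T_tool_cam']
im=c['pixels'].copy()
for p in (.463,.0487),:
  for z,r in((.03,.032),(.03,.019)): cv2.polylines(im,[proj(c,circ(*p,z,r)).astype(np.int32)],True,(0,255,0),1)
cv2.imwrite('pics/w1.png',im); print(shift(s,[.463,.0487,.16]))
E
```

```text
1.75 [0.4659 0.0459 0.1607] [[-1.      0.0048  0.0028]
 [ 0.0047  1.     -0.0007]
 [-0.0028 -0.0007 -1.    ]] [[ 0.0001 -0.9558 -0.294   0.0808]
 [ 1.      0.0001 -0.0001  0.0013]
 [ 0.0001 -0.294   0.9558 -0.1621]
 [ 0.      0.      0.      1.    ]]
(array([0.0029, 0.0028, 0.0007]), array([-0.0007,  0.0028, -0.0048]))
```

View pics/w1.png

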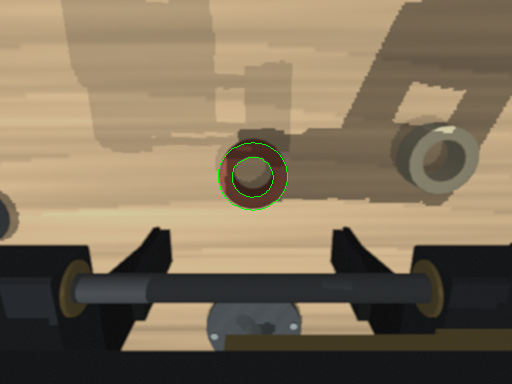

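>>> servo_tool(targets=[[[0.003,0.003,0.03],[0,0,0]],[[0.003,0.003,0.06],[0,0,0]],[[0.003,0.003,0.09],[0,0,0]],[[0.003,0.003,0.115],[0,0,0]],[[0.003,0.003,0.13],[0,0,0]],[[0.003,0.003,0.14],[0,0,0]],[[0.003,0.003,0.148],[0,0,0]],[[0.003,0.003,0.153],[0,0,0]],[[0.003,0.003,0.153],[0,0,0]]])

```text
time_s: 2.92
position: [0.4603, 0.0518, 0.0075]
tcp_rot: [[-1.0, -0.0, -0.0], [-0.0, 1.0, 0.0], [0.0, 0.0, -1.0]]
force: [0.0, 0.5, 0.3]
opening: 1.002
```

>>> servo_tool(targets=[[[-0.003,-0.003,0.002],[0,0,0]],[[-0.003,-0.003,0.002],[0,0,0]],[[-0.003,-0.003,0.002],[0,0,0]]])

```text
time_s: 3.3
position: [0.4635, 0.0486, 0.0057]
tcp_rot: [[-1.0, 0.0, 0.0], [0.0, 1.0, -0.0], [-0.0, -0.0, -1.0]]
force: [-0.6, -0.3, 0.0]
opening: 0.999
```

>>> servo_tool(targets=[[[0,0,0],[0,0,0]],[[0,0,0],[0,0,0]],[[0,0,0],[0,0,0]],[[0,0,0],[0,0,0]],[[0,0,0],[0,0,0]],[[0,0,0],[0,0,0]],[[0,0,0],[0,0,0]],[[0,0,0],[0,0,0]]], gripper=0.04)

```text
time_s: 4.3
position: [0.4633, 0.0487, 0.0056]
tcp_rot: [[-1.0, -0.0, 0.0], [-0.0, 1.0, -0.0], [-0.0, -0.0, -1.0]]
force: [0.4, -0.1, 0.8]
opening: 0.723
```

>>> servo_tool(targets=[[[0,0,-0.02],[0,0,0]],[[0,0,-0.05],[0,0,0]],[[0,0,-0.09],[0,0,0]],[[-0.02,0,-0.12],[0,0,0]],[[-0.06,0,-0.125],[0,0,0]],[[-0.1,0,-0.125],[0,0,0]],[[-0.14,0,-0.125],[0,0,0]],[[-0.17,0,-0.125],[0,0,0]],[[-0.186,0,-0.125],[0,0,0]],[[-0.186,0,-0.125],[0,0,0]],[[-0.186,0,-0.125],[0,0,0]],[[-0.186,0,-0.125],[0,0,0]]])

```text
time_s: 5.8
position: [0.648, 0.049, 0.1303]
tcp_rot: [[-1.0, -0.0, -0.002], [-0.0, 1.0, 0.0], [0.002, 0.0, -1.0]]
force: [-0.1, -0.1, -1.4]
opening: 0.723
```

```bash
cat > w.py <<'E'
from h import *
from rig import eyes,telemetry
import sys
def view(f,circs):
    s=telemetry.read_state(); c=eyes.capture('wrist')
    W=np.eye(4);W[:3,:3]=s['tcp_rot'];W[:3,3]=s['position'];c['extrinsics']=W@c['T_tool_cam']
    im=c['pixels'].copy()
    for q in circs: cv2.polylines(im,[proj(c,circ(*q)).astype(np.int32)],True,(0,255,0),1)
    cv2.imwrite('pics/'+f,im); print(s['time_s'],s['position'],s['opening'],s['force']); return s
E
python3 - <<'E'
from w import *
s=view('w2.png',[(.6497,.0484,.01,.055),(.6497,.0484,.062,.009),(.6497,.0484,.072,.003),(.6497,.0484,.155,.032)])
E
```

```text
5.8 [0.648  0.049  0.1303] 0.722561757091274 [-0.1069 -0.1261 -1.3838]
```

View pics/w2.png

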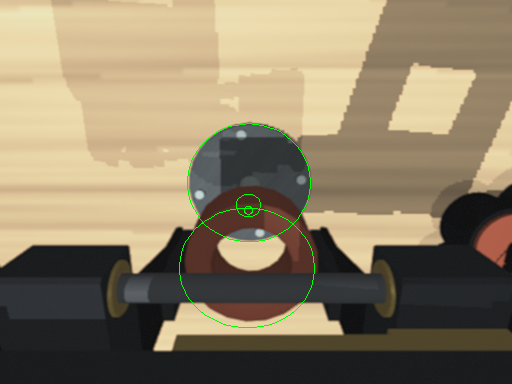

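>>> servo_tool(targets=[[[-0.001,-0.001,0.02],[0,0,0]],[[-0.001,-0.001,0.04],[0,0,0]],[[-0.001,-0.001,0.06],[0,0,0]],[[-0.001,-0.001,0.08],[0,0,0]],[[-0.001,-0.001,0.093],[0,0,0]],[[-0.001,-0.001,0.102],[0,0,0]],[[-0.001,-0.001,0.108],[0,0,0]],[[-0.001,-0.001,0.11],[0,0,0]],[[-0.001,-0.001,0.11],[0,0,0]],[[-0.001,-0.001,0.11],[0,0,0]]])

```text
time_s: 7.1
position: [0.6508, 0.0478, 0.0211]
tcp_rot: [[-1.0, -0.0, 0.001], [-0.0, 1.0, -0.0], [-0.001, -0.0, -1.0]]
force: [0.4, -0.3, -0.8]
opening: 0.721
```

>>> servo_tool(targets=[[[0.001,0,0.002],[0,0,0]],[[0.001,0,0.003],[0,0,0]],[[0.001,0,0.004],[0,0,0]],[[0.001,0,0.004],[0,0,0]]])

```text
time_s: 7.6
position: [0.6493, 0.0478, 0.0164]
tcp_rot: [[-1.0, -0.0, -0.0], [-0.0, 1.0, 0.0], [0.0, 0.0, -1.0]]
force: [-0.5, -0.4, -1.7]
opening: 0.724
```

>>> servo_tool(targets=[[[0,0,0.0005],[0,0,0]],[[0,0,0.001],[0,0,0]],[[0,0,0.001],[0,0,0]]])

```text
time_s: 7.98
position: [0.6494, 0.0478, 0.0156]
tcp_rot: [[-1.0, -0.0, 0.0], [-0.0, 1.0, -0.0], [-0.0, -0.0, -1.0]]
force: [-0.5, 0.3, -0.7]
opening: 0.72
```

>>> servo_tool(targets=[[[0,0,0.0005],[0,0,0]],[[0,0,0.0005],[0,0,0]],[[0,0,0.0005],[0,0,0]]])

```text
time_s: 8.35
position: [0.6494, 0.0478, 0.0156]
tcp_rot: [[-1.0, -0.0, 0.0], [-0.0, 1.0, -0.0], [-0.0, -0.0, -1.0]]
force: [-0.8, -1.1, 4.7]
opening: 0.727
```

Contact (+5 N). Release and back off upward.

>>> servo_tool(targets=[[[0,0,0],[0,0,0]],[[0,0,0],[0,0,0]],[[0,0,0],[0,0,0]],[[0,0,0],[0,0,0]],[[0,0,0],[0,0,0]],[[0,0,0],[0,0,0]]], gripper=0.087)

```text
time_s: 9.1
position: [0.6493, 0.0478, 0.015]
tcp_rot: [[-1.0, -0.0, 0.0], [-0.0, 1.0, 0.0], [-0.0, 0.0, -1.0]]
force: [0.2, -0.2, 0.4]
opening: 0.998
```

>>> servo_tool(targets=[[[0,0,-0.01],[0,0,0]],[[0,0,-0.04],[0,0,0]],[[0,0,-0.08],[0,0,0]],[[0,0,-0.12],[0,0,0]],[[0,0,-0.145],[0,0,0]],[[0,0,-0.145],[0,0,0]],[[0,0,-0.145],[0,0,0]],[[0,0,-0.145],[0,0,0]]])

```text
time_s: 10.1
position: [0.6482, 0.0479, 0.1583]
tcp_rot: [[-1.0, -0.0, -0.003], [-0.0, 1.0, 0.0], [0.003, 0.0, -1.0]]
force: [0.2, 0.1, 0.0]
opening: 1.001
```

```bash
python3 - <<'E'
from w import *
s=view('w3.png',[(.6497,.0484,.01,.055),(.6497,.0484,.072,.003),(.6497,.0484,.04,.032)])
print(shift(s,[.5101,-.2389,.16]))
E
```

```text
10.1 [0.6482 0.0479 0.1583] 1.0008169212230995 [0.2052 0.1045 0.0448]
(array([ 0.1381, -0.2867, -0.0013]), array([ 0.0003, -0.0034,  0.0001]))
```

View pics/w3.png

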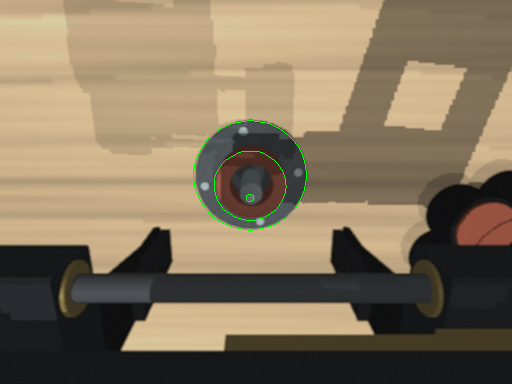

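>>> servo_tool(targets=[[[0.015,-0.035,0],[0,0,0]],[[0.035,-0.075,0],[0,0,0]],[[0.055,-0.115,0],[0,0,0]],[[0.075,-0.155,0],[0,0,0]],[[0.095,-0.195,0],[0,0,0]],[[0.115,-0.235,0],[0,0,0]],[[0.13,-0.27,0],[0,0,0]],[[0.139,-0.287,0],[0,0,0]],[[0.139,-0.287,0],[0,0,0]],[[0.139,-0.287,0],[0,0,0]],[[0.139,-0.287,0],[0,0,0]]])

```text
time_s: 11.52
position: [0.5108, -0.2379, 0.16]
tcp_rot: [[-1.0, -0.002, -0.0], [-0.002, 1.0, 0.0], [0.0, 0.0, -1.0]]
force: [-0.1, 0.1, -0.7]
opening: 0.998
```

```bash
python3 - <<'E'
from w import *
s=view('w4.png',[(.5101,-.2389,.03,.032),(.5101,-.2389,.03,.019)])
print(shift(s,[.5101,-.2389,.006]))
E
```

```text
11.525 [ 0.5108 -0.2379  0.16  ] 0.9977472370743771 [-0.1034  0.071  -0.6767]
(array([ 0.0007, -0.0011,  0.154 ]), array([ 0.0005, -0.0001,  0.002 ]))
```

View pics/w4.png

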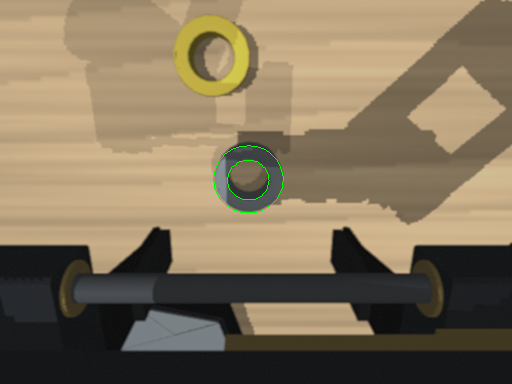

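Grey ring matches the prediction (249,179); the yellow one is well clear at (212,56). Descend.

>>> servo_tool(targets=[[[0,0,0.03],[0,0,0]],[[0,0,0.06],[0,0,0]],[[0,0,0.09],[0,0,0]],[[0,0,0.115],[0,0,0]],[[0,0,0.13],[0,0,0]],[[0,0,0.14],[0,0,0]],[[0,0,0.147],[0,0,0]],[[0,0,0.152],[0,0,0]],[[0,0,0.154],[0,0,0]],[[0,0,0.154],[0,0,0]],[[0,0,0.154],[0,0,0]]])

```text
time_s: 12.95
position: [0.5106, -0.2394, 0.0064]
tcp_rot: [[-1.0, -0.0, 0.0], [-0.0, 1.0, -0.0], [-0.0, -0.0, -1.0]]
force: [-0.9, -1.0, -0.3]
opening: 0.999
```

>>> servo_tool(targets=[[[0,0,0],[0,0,0]],[[0,0,0],[0,0,0]],[[0,0,0],[0,0,0]],[[0,0,0],[0,0,0]],[[0,0,0],[0,0,0]],[[0,0,0],[0,0,0]],[[0,0,0],[0,0,0]],[[0,0,0],[0,0,0]]], gripper=0.04)

```text
time_s: 13.95
position: [0.5105, -0.2393, 0.0061]
tcp_rot: [[-1.0, -0.0, 0.0], [-0.0, 1.0, -0.0], [-0.0, -0.0, -1.0]]
force: [0.2, -0.7, 0.9]
opening: 0.743
```

>>> servo_tool(targets=[[[0,0,-0.015],[0,0,0]],[[0,0,-0.045],[0,0,0]],[[0,0,-0.085],[0,0,0]],[[0,0,-0.12],[0,0,0]],[[0,0,-0.145],[0,0,0]],[[0,0,-0.145],[0,0,0]],[[0,0,-0.145],[0,0,0]]])

```text
time_s: 14.82
position: [0.5096, -0.2386, 0.1504]
tcp_rot: [[-1.0, -0.0, -0.001], [-0.0, 1.0, 0.001], [0.001, 0.001, -1.0]]
force: [1.4, 0.2, -0.7]
opening: 0.734
```

>>> servo_tool(targets=[[[-0.015,0.03,0],[0,0,0]],[[-0.03,0.065,0],[0,0,0]],[[-0.048,0.1,0],[0,0,0]],[[-0.065,0.135,0],[0,0,0]],[[-0.083,0.17,0],[0,0,0]],[[-0.1,0.205,0],[0,0,0]],[[-0.116,0.24,0],[0,0,0]],[[-0.13,0.27,0],[0,0,0]],[[-0.139,0.287,0],[0,0,0]],[[-0.139,0.287,0],[0,0,0]],[[-0.139,0.287,0],[0,0,0]],[[-0.139,0.287,0],[0,0,0]]])

```text
time_s: 16.32
position: [0.6488, 0.0465, 0.1509]
tcp_rot: [[-1.0, 0.001, -0.001], [0.001, 1.0, -0.0], [0.001, -0.0, -1.0]]
force: [-0.2, -0.4, -1.1]
opening: 0.733
```

```bash
python3 - <<'E'
from w import *
x,y=.6497,.0484
s=view('w5.png',[(x,y,.01,.055),(x,y,.072,.003),(x,y,.04,.032)]+[(x,y,.175,.032),(x,y,.175,.019)])
print(shift(s,[x,y,.046]))
E
```

```text
16.325 [0.6488 0.0465 0.1509] 0.7328546390692832 [-0.1722 -0.3926 -1.1142]
(array([-0.0009,  0.002 ,  0.1049]), array([-0.0003, -0.0008, -0.0014]))
```

View pics/w5.png

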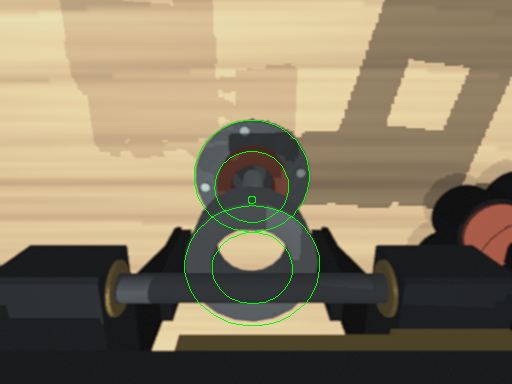

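>>> servo_tool(targets=[[[0,0.001,0.015],[0,0,0]],[[0,0.001,0.03],[0,0,0]],[[0,0.001,0.045],[0,0,0]],[[0,0.001,0.06],[0,0,0]],[[0,0.001,0.075],[0,0,0]],[[0,0.001,0.087],[0,0,0]],[[0,0.001,0.095],[0,0,0]],[[0,0.001,0.099],[0,0,0]],[[0,0.001,0.099],[0,0,0]],[[0,0.001,0.099],[0,0,0]]])

```text
time_s: 17.62
position: [0.6498, 0.0488, 0.0526]
tcp_rot: [[-1.0, -0.0, 0.001], [-0.0, 1.0, -0.0], [-0.001, -0.0, -1.0]]
force: [0.7, -0.8, -0.8]
opening: 0.737
```

>>> servo_tool(targets=[[[0,0,0.001],[0,0,0]],[[0,0,0.002],[0,0,0]],[[0,0,0.003],[0,0,0]],[[0,0,0.004],[0,0,0]],[[0,0,0.004],[0,0,0]]])

```text
time_s: 18.25
position: [0.6492, 0.0488, 0.0479]
tcp_rot: [[-1.0, -0.0, -0.0], [-0.0, 1.0, 0.0], [0.0, 0.0, -1.0]]
force: [0.5, -0.5, -1.0]
opening: 0.735
```

>>> servo_tool(targets=[[[0,0,0.0005],[0,0,0]],[[0,0,0.001],[0,0,0]],[[0,0,0.0015],[0,0,0]],[[0,0,0.0015],[0,0,0]]])

```text
time_s: 18.75
position: [0.6493, 0.0488, 0.0465]
tcp_rot: [[-1.0, -0.0, -0.0], [-0.0, 1.0, -0.0], [0.0, -0.0, -1.0]]
force: [0.2, -0.5, -1.2]
opening: 0.736
```

>>> servo_tool(targets=[[[0,0,0.0005],[0,0,0]],[[0,0,0.0005],[0,0,0]],[[0,0,0.0005],[0,0,0]]])

```text
time_s: 19.12
position: [0.6494, 0.0488, 0.0461]
tcp_rot: [[-1.0, -0.0, 0.0], [-0.0, 1.0, -0.0], [-0.0, -0.0, -1.0]]
force: [0.5, 0.1, -0.5]
opening: 0.737
```

>>> servo_tool(targets=[[[0,0,0.0005],[0,0,0]],[[0,0,0.0005],[0,0,0]],[[0,0,0.0005],[0,0,0]]])

```text
time_s: 19.5
position: [0.6494, 0.0488, 0.0461]
tcp_rot: [[-1.0, -0.0, 0.0], [-0.0, 1.0, -0.0], [-0.0, -0.0, -1.0]]
force: [-1.8, 0.7, 4.8]
opening: 0.739
```

Contact; release and rise.

>>> servo_tool(targets=[[[0,0,0],[0,0,0]],[[0,0,0],[0,0,0]],[[0,0,0],[0,0,0]],[[0,0,0],[0,0,0]],[[0,0,0],[0,0,0]],[[0,0,0],[0,0,0]]], gripper=0.087)

```text
time_s: 20.25
position: [0.6494, 0.0488, 0.0455]
tcp_rot: [[-1.0, -0.0, 0.0], [-0.0, 1.0, -0.0], [-0.0, -0.0, -1.0]]
force: [0.2, 0.3, 0.5]
opening: 1.0
```

>>> servo_tool(targets=[[[0,0,-0.01],[0,0,0]],[[0,0,-0.04],[0,0,0]],[[0,0,-0.08],[0,0,0]],[[0,0,-0.12],[0,0,0]],[[0,0,-0.15],[0,0,0]],[[0.03,0,-0.15],[0,0,0]],[[0.07,0,-0.15],[0,0,0]],[[0.11,0,-0.15],[0,0,0]],[[0.14,0,-0.15],[0,0,0]],[[0.14,0,-0.15],[0,0,0]],[[0.14,0,-0.15],[0,0,0]]])

```text
time_s: 21.62
position: [0.511, 0.0486, 0.1965]
tcp_rot: [[-1.0, -0.0, 0.003], [-0.0, 1.0, -0.0], [-0.003, -0.0, -1.0]]
force: [-0.1, 0.5, 0.3]
opening: 1.003
```

```bash
python3 - <<'E'
from w import *
x,y=.6497,.0484
c=eyes.capture('scene'); im=c['pixels'].copy(); A=im[150:270,160:360]
b=cv2.resize(im,None,fx=4,fy=4,interpolation=cv2.INTER_CUBIC)
for z in (.01,.04,.07): cv2.polylines(b,[(4*proj(c,circ(x,y,z,.032))+1.5).astype(np.int32)],True,(0,255,0),1)
cv2.imwrite('pics/s6.png',np.vstack([b[720:1000,500:1300],cv2.resize(im,(400,300)).repeat(2,1)[:300]]))
s=view('w6.png',[])
E
```

```text
21.675 [0.5112 0.0485 0.1963] 0.9988159102566896 [-0.1665 -0.0061 -0.7568]
```

View pics/s6.png

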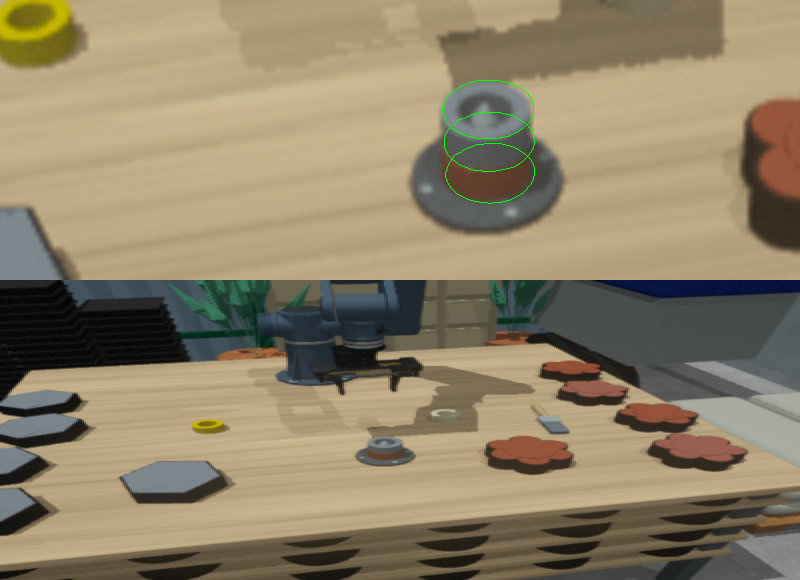

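The column sits flat and level: the grey top outline and the seam match the model circles, with red below and the post tip showing in the hole. The bystanders have not moved.

```bash
python3 -c "
from rig import order; print(order.hand_in())"
```

```text
the job is handed in; nothing more can be done
None
```

The column is made up on the post: red ring flat on the base plate, grey ring flat on top of it. I handed the job in at about 21.7 s of the 54 s allowed. Each ring was lowered until the wrist read about 5 N of contact, and only then released.

- **Placement:** In the last scene picture, the top of the grey ring and the seam between the rings match where they should be, to within 1–2 mm. Contact came at the expected tool heights, 15.6 mm for the red ring and 46.1 mm for the grey, against 15.6 and 46.1 mm predicted.
- **Surroundings:** By eye, the buff and yellow rings, the moulds and the brush had not moved. The gripper was open and clear, with the tool about 0.2 m up.
- **One small disagreement:** The gripper opening read 0.72 when holding the red ring and about 0.735 when holding the grey. That is roughly 1 mm different for rings of the same size. The grey ring looked level and centred in the gripper, so I carried on.

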